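# Open the push-and-turn bottle in the bench clamp

## Robot

A 7-joint arm with a two-finger parallel gripper is mounted at the origin on the work surface. World frame = base frame: x ahead of the robot, y to its left, z up, the work surface at z = 0. Lengths are in m, angles in rad, forces in N, time in s.
With the tool pointing down it reaches from about 0.4 to 0.85 m from the base axis. Payload 4.5 kg.
Tool frame: the origin (TCP) lies midway between the tips of the shut fingers; the grasp point (between the pads) lies 19 mm behind it (arm.grip_point_offset is the distance from the TCP to the grasp point, in m); z points along the fingers, y is the direction in which the jaws open and shut (so a half turn about z gives the same grasp; the last joint's range is limited). The gripper opens to 85 mm and grips with 20 to 120 N. Pads are 22 mm wide; open, the fingers measure 114 mm over their backs; the gripper's body (76 mm by 85 mm) begins 54 mm behind the grasp point. The pads swing forward as they close: fully open they stand 13 mm farther back than shut.
Start: joints at [1.249, 0.689, -0.195, 1.565, 0.157, 0.902, -0.215], TCP at [0.218, -0.586, 0.231] pointing down, gripper open.
Joint ranges: [-3.01, 3.01], [-0.46, 2.08], [-1.47, 1.51], [0.13, 2.56], [-1, 4.14], [0.04, 2.09], [-2.66, 2.66]. Speed limits (rad/s): [2.57, 2.57, 3.14, 3.14, 3.14, 3.14, 3.14].

## Interface

Orientations are given as a unit quaternion [x, y, z, w].
In Python, from station import arm gives the robot as it stands.
- The arm moves only by the tool move_arm, never from a script. Its argument "motion" is a list of rows, each a list of 5 numbers: the shift along the tool's x, y, z in cm, then the turn about the tool's z in degrees, then the opening, from 0 (shut) to 1 (fully open). In form: [[x, y, z, turn, gripper], ...]. A call has 1 to 20 rows; each row is the pose to reach, as a shift and turn from the pose commanded when the call began, along the tool's axes at that moment; what a row does not reach only later rows make up. A row lasts 1/10 s, in which the tool goes at most 50 mm and 8.59 degrees, less where a joint would pass 70% of its speed; a pose out of reach is approached as far as the arm can. A call with a gripper value outside its range is refused whole. The fingers move at their own pace and stop on an object; "newtons" is the grip in N (left out, the last holds). Time passes only in rows, so rows that repeat a pose let the fingers close. It gives the time, the measured TCP pose, the force and the opening at its end, in the units of the state.
- arm.read_state(): the state, without advancing time (a new reading comes with each control period).
- arm.grab_frame(name): name is "scene" or "top" or "wrist"; returns (picture, depth): 420x560x3 uint8, red, green, blue; 420x560 float32, m along the optical axis (not along the pixel's ray), 0 where there is no reading.
- arm.camera_info(name): a dict with "K" (3x3 intrinsics, pixels), "dist" ([k1, k2, p1, p2, k3] as OpenCV has them; the pictures are not rectified), "extrinsics" (4x4, takes a point from camera to world coordinates); the wrist camera has in their place "mount" (4x4, takes a point from camera to tool coordinates, whose origin is the TCP and whose axes are the flange's). Camera axes: x right, y down, z forward; pixel columns grow to the right and rows downward; lengths in m; the calibration is good to about 2 mm. A picture is of the moment at which its call begins: read the wrist's pose just before it. camera_info takes no time and is no camera call.
- arm.job_done(): hands the job in, once; it reports no verdict.
The state is a dict: "time_s": time; "joint_positions": joint angles; "qd": joint speeds; "joint_efforts": joint torques, N m; "position": TCP position; "eef_rot": TCP orientation; "force": force on the tool from outside, world axes, zero at the start; "ft_torque": the same for the moment, N m; "finger_gap": opening from 0.0 (shut) to 1.0 (fully open).
Only numpy, scipy, OpenCV 4.12 (cv2) and the standard library are available. Lean on these libraries where they do the work, as an engineer would, in place of code of your own. Each camera call takes 0.05 s, during which the arm holds its last target.

## Task

Slide the clamp's jaw home by its red grip so that the yellow rust-remover bottle is pinched square between both jaws. Then press the white safety cap down, keep it pressed while turning it anticlockwise (seen from above) until it comes free, and lift it straight up. Finish while still holding the cap, upright and still, about 10 cm above the bottle's neck, with the bottle left standing in the shut clamp and the things around it left alone.

Things in the scene. Friction and masses are not known exactly. Their poses are not given: they have to be found in the camera images.
- clamp: blue bench clamp fixed on the table. Origin: underside of its bed, on the centre line; z up, y along the direction in which the jaw closes. Bed 120 (x) by 275 mm, 12 mm thick, from y = -200 to +75 mm. Fixed jaw: blue plate 100 mm wide, its face at y = +50 mm, top 74 mm above the table. A bottle clamped home has its axis at y = +12 mm.
- jaw (a joint): sliding aluminium jaw, m: its face lies at y = -75 mm + this value in the clamp's frame; grows (0 to 0.08) as it closes towards +y; 0.049 when the bottle is pinched home (gap 76 mm). Starts at 0 to 0.012. It needs about 8 N to slide and stays where it is left.
- jaw_grip (a point): point on the axis of the red upright grip of the sliding jaw, 90 mm behind the jaw's face, 75 mm above the table. The grip is a square post 20 by 20 mm with sides along the clamp's x and y, its top 15 mm above this point, free from 33 mm above the table upward. Axes parallel to the clamp's; pushing it along +y closes the jaw.
- bottle_neck (a point): centre of the rigid top of the bottle's neck, under the cap, 112 mm above the bottle's foot; z up, x and y along its sides. Loose yellow bottle, 0.6 kg, 76 mm square, body 80 mm high, shoulder ending at 88 mm, the locked cap's rim at 94 mm. It stands on the clamp's bed between the jaws, at first askew (up to 0.15 rad) with 37 to 49 mm of play.
- cap_center (a point): centre of the round white cap (loose, 30 g, diameter 50, height 34 mm, red bar on top; z up). Grip its sides at any yaw. Spring-loaded, 4 N: locked unless pressed down over 3 mm (8 N; bottoms at 5 mm, 10 N). Kept pressed, turn it anticlockwise seen from above: free at 50 to 70 degrees (60 best, stop at 71); then the spring lifts it 3 mm and it pulls straight up, clear after 30 mm.
- bin: loose red open-front parts bin with scrap, 190 by 130 mm, 90 mm high; leave alone. Origin: centre of its underside.
- spray_can: loose green spray can with a black cap, diameter 60, 170 mm high, upright; leave alone. Origin: centre of its underside.
- pipe_stub: loose upright steel pipe piece, diameter 48, 60 mm high; leave alone. Origin: centre of its underside.
- bracket: loose copper-brown angle bracket, 60 by 45 mm, 56 mm high; leave alone. Origin: centre of its underside.
There are look-alikes about, which are no part of the job. What is shaped like the part that bears cap_center but blue or pink is not meant.

How it is judged:
By the outcome, as a careful person would: the job done as asked, in the order asked, and still so for the second after the job is handed in, while the arm keeps its last pose, push and grip.
It also fails if it takes over 54 s, if anything falls off the work surface, if the arm or the gripper's body presses on something with over 40 N, if the wrist force passes 120 N, or if a joint passes its speed limit or range.

## Working session

There is one attempt and no reset: what is moved stays moved. The work goes in short steps, Python scripts to look and compute and a tool call to move; the robot and the scene stay as the last step left them, time stands still between calls to the robot, and variables do not carry over. Pictures are saved under pics/ and viewed, and the job is handed in when it is done.

Besides the shell and the picture viewer there is one more tool, called after "Request:" by a JSON object that holds its "op" and its "data". move_arm: Moves the arm, as the interface text tells. Its arguments: {"type":"object","properties":{"motion":{"type":"array","items":{"type":"array","items":{"type":"number"}}},"newtons":{"type":"number"}},"required":["motion"]}

```bash
ls; mkdir -p pics; cat > h.py <<'E'
import numpy as np, cv2
from station import arm
from scipy.spatial.transform import Rotation as R
def grab(n):
    st=arm.read_state(); p,d=arm.grab_frame(n); ci=arm.camera_info(n)
    K=np.array(ci['K']);D=np.array(ci['dist'])
    if n=='wrist':
        T=np.eye(4);T[:3,:3]=R.from_quat(st['eef_rot']).as_matrix();T[:3,3]=st['position'];T=T@np.array(ci['mount'])
    else: T=np.array(ci['extrinsics'])
    np.savez('last_%s.npz'%n,p=p,d=d,K=K,D=D,T=T)
    return p,d,K,D,T
def load(n):
    z=np.load('last_%s.npz'%n); return z['p'],z['d'],z['K'],z['D'],z['T']
def cloud(d,K,D,T):
    h,w=d.shape; u,v=np.meshgrid(np.arange(w),np.arange(h))
    q=cv2.undistortPoints(np.stack([u,v],-1).reshape(-1,1,2).astype(np.float64),K,D).reshape(h,w,2)
    P=np.stack([q[...,0]*d,q[...,1]*d,d],-1)
    W=P@T[:3,:3].T+T[:3,3]; W[d<=0]=np.nan
    return W
def save(p,name,crop=None,s=1):
    if crop: a,b,c,e=crop; p=p[b:e,a:c]
    p=cv2.resize(p,None,fx=s,fy=s,interpolation=cv2.INTER_CUBIC)
    cv2.imwrite('pics/'+name,p[...,::-1])
E
python3 - <<'E'
from h import *
for n in ('scene','top','wrist'):
    p,d,K,D,T=grab(n); save(p,n+'1.png'); print(n,T.round(3).tolist(),(d>0).mean())
print(arm.read_state())
E
```

```text
pics
scene [[-0.759, 0.494, -0.424, 1.014], [0.651, 0.572, -0.499, 0.588], [-0.003, -0.655, -0.756, 0.981], [0.0, 0.0, 0.0, 1.0]] 0.9957568027210885
top [[0.027, -0.986, 0.165, 0.311], [-0.999, -0.03, -0.012, 0.007], [0.017, -0.165, -0.986, 1.185], [0.0, 0.0, 0.0, 1.0]] 0.9959311224489796
wrist [[0.348, -0.894, -0.282, 0.289], [-0.937, -0.333, -0.103, -0.559], [-0.002, 0.3, -0.954, 0.372], [0.0, 0.0, 0.0, 1.0]] 0.9960969387755102
{'time_s': 0.15, 'joint_positions': array([ 1.24882462,  0.68982806, -0.19449598,  1.56613071,  0.15727896,
        0.90256077, -0.2151163 ]), 'qd': array([ 0.00151231, -0.00371683,  0.00074424, -0.00524141,  0.001068  ,
       -0.00285253,  0.00048378]), 'joint_efforts': array([-1.90928207e-03, -5.39943874e+01, -1.26840703e+00, -1.58720702e+01,
        9.29058180e-03,  6.57878292e-03,  2.51371267e-05]), 'position': array([ 0.21745923, -0.58537882,  0.23063776]), 'eef_rot': array([ 9.84218377e-01,  1.76956470e-01, -1.96454229e-04, -7.44937325e-04]), 'force': array([-0.03006   , -0.78181214,  0.07327859]), 'ft_torque': array([0.00972393, 0.05116712, 0.02275625]), 'finger_gap': 1.0009800537287319}
```

View pics/scene1.png

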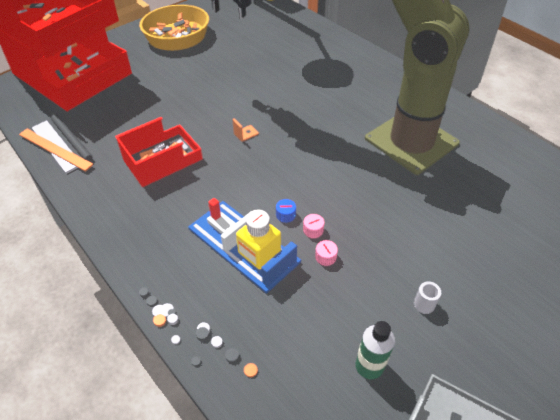

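View pics/top1.png

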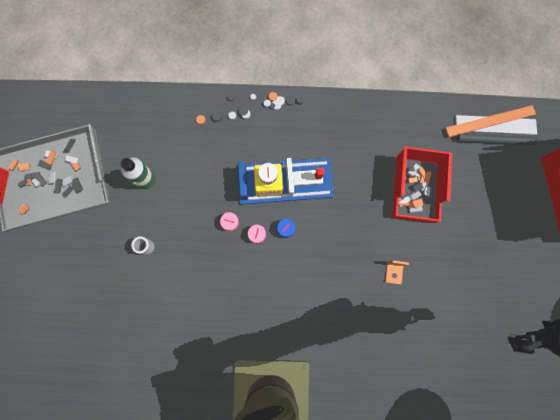

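View pics/wrist1.png

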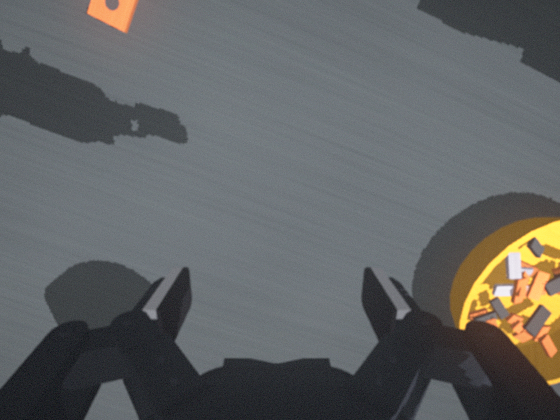

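The top view shows the blue clamp at about (240–332, 160–203). Its red grip is at (320,173) and the fixed jaw is at the left end. The white-capped yellow bottle is at (267,175). The look-alikes are two pink caps at (229,221) and (257,233) and one blue cap at (286,228). Only the white cap at (267,173), on the yellow bottle, fits the description. Next I'll crop and measure it.

```bash
python3 - <<'E'
from h import *
p,d,K,D,T=load('top'); W=cloud(d,K,D,T); save(p,'top_crop.png',(220,145,350,250),6)
hsv=cv2.cvtColor(p,cv2.COLOR_RGB2HSV).astype(int)
H,S,V=hsv[...,0],hsv[...,1],hsv[...,2]
def rep(n,m,box):
    a,b,c,e=box; mm=np.zeros(m.shape,bool); mm[b:e,a:c]=m[b:e,a:c]; q=W[mm]; q=q[~np.isnan(q[:,0])]
    print(n,len(q),np.median(q,0).round(4),q.min(0).round(3),q.max(0).round(3)); return q
box=(225,150,345,210)
red=((H<8)|(H>172))&(S>150)
rep('grip',red&(W[...,2]>.08),(305,155,335,190))
cap=rep('cap',(W[...,2]>.128)&(W[...,2]<.16),(250,150,290,200))
print(cv2.minAreaRect(cap[:,:2].astype(np.float32)), cv2.minEnclosingCircle(cap[:,:2].astype(np.float32)))
y=rep('yellow',(abs(H-27)<6)&(S>150)&(W[...,2]>.085)&(W[...,2]<.12),box); print(cv2.minAreaRect(y[:,:2].astype(np.float32)))
b=rep('bluebed',(abs(H-112)<10)&(S>120)&(W[...,2]<.03),box); print(cv2.minAreaRect(b[:,:2].astype(np.float32)))
f=rep('fixjaw',(abs(H-112)<10)&(S>120)&(W[...,2]>.055),box); print(cv2.minAreaRect(f[:,:2].astype(np.float32)))
p,d,K,D,T=load('scene'); W=cloud(d,K,D,T); save(p,'scene_crop.png',(180,185,310,295),6)
hsv=cv2.cvtColor(p,cv2.COLOR_RGB2HSV).astype(int);H,S,V=hsv[...,0],hsv[...,1],hsv[...,2]
red=((H<8)|(H>172))&(S>150)
box=(185,190,305,290)
g=rep('grip',red&(W[...,2]>.035)&(W[...,2]<.1),(200,190,230,225))
cap=rep('captop',(W[...,2]>.128)&(W[...,2]<.16),(240,205,280,245));print(cv2.minEnclosingCircle(cap[:,:2].astype(np.float32)))
y=rep('yellow',(abs(H-27)<6)&(S>150)&(W[...,2]>.085)&(W[...,2]<.12),box); print(cv2.minAreaRect(y[:,:2].astype(np.float32)))
b=rep('bluebed',(abs(H-112)<10)&(S>120)&(W[...,2]<.03),box); print(cv2.minAreaRect(b[:,:2].astype(np.float32)))
E
```

```text
grip 48 [ 0.6234 -0.1174  0.088 ] [ 0.614 -0.127  0.081] [ 0.634 -0.109  0.093]
cap 292 [0.6019 0.0259 0.1386] [0.578 0.002 0.128] [0.628 0.052 0.145]
((0.6022392511367798, 0.026433974504470825), (0.04921899735927582, 0.04902209714055061), 27.35593605041504) ((0.6031354069709778, 0.026121560484170914), 0.025813845917582512)
yellow 349 [0.5826 0.0219 0.0913] [ 0.564 -0.014  0.085] [0.64  0.063 0.103]
((0.6011158227920532, 0.026168348267674446), (0.07304471731185913, 0.07425831258296967), 5.50361442565918)
bluebed 1273 [ 0.5985 -0.065   0.0105] [ 0.541 -0.166 -0.005] [0.687 0.116 0.026]
((0.6140756011009216, -0.02331337332725525), (0.11971696466207504, 0.2743496894836426), 6.18275785446167)
fixjaw 255 [0.5984 0.0979 0.0724] [0.551 0.085 0.056] [0.651 0.112 0.077]
((0.6010463833808899, 0.09867297112941742), (0.09918316453695297, 0.01998845301568508), 6.066956520080566)
grip 156 [ 0.6314 -0.1092  0.0754] [ 0.619 -0.125  0.036] [ 0.639 -0.104  0.093]
captop 392 [0.608  0.0303 0.1402] [0.581 0.001 0.128] [0.631 0.053 0.146]
((0.6064633131027222, 0.026414908468723297), 0.026832319796085358)
yellow 506 [0.6256 0.0492 0.0931] [ 0.568 -0.004  0.085] [0.647 0.069 0.118]
((0.6068398356437683, 0.030440282076597214), (0.07531081140041351, 0.07195515930652618), 4.668177127838135)
bluebed 1326 [ 0.6512 -0.01    0.0124] [ 0.429 -0.165 -0.003] [0.691 0.119 0.03 ]
((0.553782045841217, -0.03343304991722107), (0.25264227390289307, 0.2864876985549927), 6.250166893005371)
```

View pics/top_crop.png

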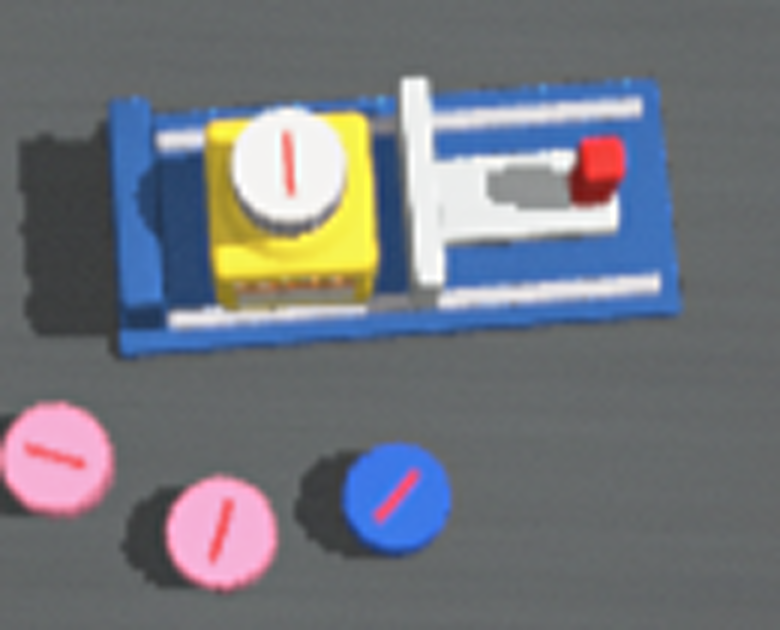

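View pics/scene_crop.png

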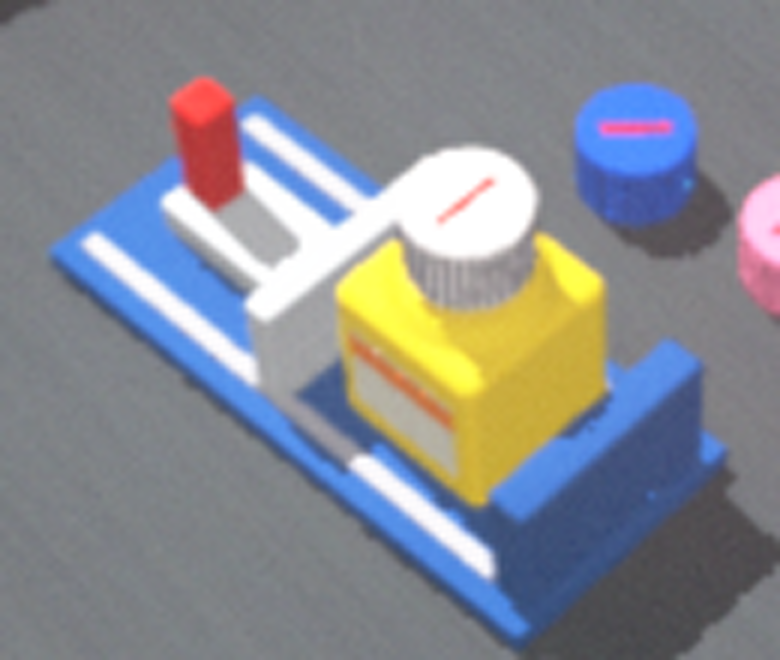

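The enlarged crops confirm it: the white cap with the red bar sits on the yellow bottle inside the clamp, and the blue and pink caps lie apart on the table. The measurements agree with the given sizes:
- **Clamp:** the bed measures 120×274 mm, with a yaw of about 6.1°.
- **Jaw:** its value is about 0.008.
- **Cap:** the top is at 0.14 m.

Now I'll compute the move to above the grip.

```bash
cat >> h.py <<'E'
def rel(target,yawy=None):
    """shift in tool axes (cm) from measured pose to target; turn (deg) so tool y lies along world angle yawy (mod 180)"""
    st=arm.read_state(); M=R.from_quat(st['eef_rot']).as_matrix()
    s=M.T@(np.array(target)-st['position'])*100
    ang=np.degrees(np.arctan2(M[1,1],M[0,1])); print('tooly ang',ang.round(2),'tilt z',M[:,2].round(4),'shift cm',s.round(2))
    if yawy is not None:
        t=-(yawy-ang); t=(t+90)%180-90; print('turn',t.round(2))
E
python3 - <<'E'
from h import *
rel([0.625,-0.117,0.25],96.1)
E
```

```text
tooly ang -69.61 tilt z [-7.0e-04  1.4e-03 -1.0e+00] shift cm [ 54.52 -29.71  -1.9 ]
turn 14.29
```

Request:
{"op": "move_arm", "data": {"motion": [[4,-2.2,-1.9,2,1],[8,-4.4,-1.9,4,1],[12,-6.5,-1.9,6,1],[16,-8.7,-1.9,8,1],[20,-10.9,-1.9,10,1],[24,-13.1,-1.9,12,1],[28,-15.3,-1.9,14.3,1],[32,-17.4,-1.9,14.3,1],[36,-19.6,-1.9,14.3,1],[40,-21.8,-1.9,14.3,1],[44,-24,-1.9,14.3,1],[48,-26.2,-1.9,14.3,1],[52,-28.3,-1.9,14.3,1],[54.5,-29.7,-1.9,14.3,1],[54.5,-29.7,-1.9,14.3,1],[54.5,-29.7,-1.9,14.3,1],[54.5,-29.7,-1.9,14.3,1]]}}

```text
time_s: 1.85
position: [0.6241, -0.1194, 0.25]
eef_rot: [0.999, 0.052, -0.001, 0.001]
force: [0.3, 0.2, -0.6]
finger_gap: 1.0
```

```bash
python3 - <<'E'
from h import *
st=arm.read_state(); print(st['joint_positions'].round(2))
p,d,K,D,T=grab('wrist'); save(p,'wrist2.png'); W=cloud(d,K,D,T)
hsv=cv2.cvtColor(p,cv2.COLOR_RGB2HSV).astype(int);H,S,V=hsv[...,0],hsv[...,1],hsv[...,2]
red=((H<8)|(H>172))&(S>150)&(W[...,2]>.083)&(W[...,2]<.1)
q=W[red&(W[...,1]<-.07)]; print(len(q),np.median(q,0),q.min(0),q.max(0)); 
if len(q)>5: print(cv2.minAreaRect(q[:,:2].astype(np.float32)))
rel([0.625,-0.117,0.052],96.1)
E
```

```text
[ 0.15  0.68 -0.07  1.51  0.06  0.95 -1.4 ]
1618 [ 0.63339382 -0.35066392  0.08909392] [ 0.55315278 -0.47322154  0.0831169 ] [ 0.70444797 -0.10780279  0.09139525]
((0.6411793828010559, -0.2952572703361511), (0.3710550367832184, 0.1396988481283188), 84.26904296875)
tooly ang -84.06 tilt z [-0.0011 -0.0013 -1.    ] shift cm [ 0.14 -0.27 19.82]
turn -0.16
```

View pics/wrist2.png

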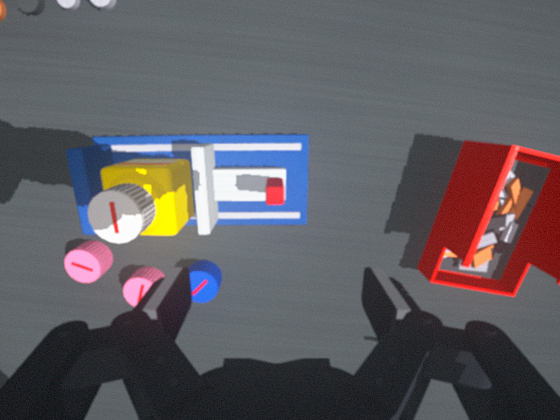

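The wrist view shows the red grip at (276,190), centred between the fingers in image x, with the bin well to the right. The colour mask also picked up the bin, so I'll restrict it.

```bash
python3 - <<'E'
from h import *
p,d,K,D,T=load('wrist'); W=cloud(d,K,D,T)
hsv=cv2.cvtColor(p,cv2.COLOR_RGB2HSV).astype(int);H,S,V=hsv[...,0],hsv[...,1],hsv[...,2]
red=((H<8)|(H>172))&(S>150)&(W[...,2]>.083)&(W[...,2]<.1); red[:,300:]=0;red[:,:255]=0
q=W[red]; print(len(q),np.median(q,0),q.min(0),q.max(0),cv2.minAreaRect(q[:,:2].astype(np.float32)))
m=(W[...,2]>.132)&(W[...,2]<.15); m[:,170:]=0
q=W[m]; print(len(q),np.median(q,0),cv2.minEnclosingCircle(q[:,:2].astype(np.float32)))
rel([0.625,-0.117,0.052],96.1)
E
```

```text
292 [ 0.62642615 -0.11712967  0.08916281] [ 0.61645422 -0.12695677  0.08358243] [ 0.63552644 -0.10780279  0.09117161] ((0.6259592771530151, -0.11722558736801147), (0.017748769372701645, 0.01800898090004921), 6.396642684936523)
2388 [0.60470327 0.02453798 0.13932433] ((0.6030256748199463, 0.02585187740623951), 0.02601129189133644)
tooly ang -84.06 tilt z [-0.0011 -0.0013 -1.    ] shift cm [ 0.14 -0.27 19.82]
turn -0.16
```

Request:
{"op": "move_arm", "data": {"motion": [[0.1,-0.1,3,0,1],[0.1,-0.1,6,0,1],[0.1,-0.1,9,0,1],[0.1,-0.1,12,0,1],[0.1,-0.1,15,0,1],[0.1,-0.1,17,0,1],[0.1,-0.1,18.5,0,1],[0.1,-0.1,19.5,0,1],[0.1,-0.1,19.5,0,1],[0.1,-0.1,19.5,0,0.6],[0.1,-0.1,19.5,0,0.3],[0.1,-0.1,19.5,0,0.1],[0.1,-0.1,19.5,0,0.1],[0.1,-0.1,19.5,0,0.1],[0.1,-0.1,19.5,0,0.1],[0.1,-0.1,19.5,0,0.1]], "newtons": 40}}

```text
time_s: 3.5
position: [0.6264, -0.1168, 0.056]
eef_rot: [0.999, 0.053, 0.0, 0.0]
force: [-0.6, 0.1, 6.3]
finger_gap: 0.228
```

```bash
python3 - <<'E'
from h import *
s=arm.read_state(); print({k:np.round(v,3) for k,v in s.items()}); 
p,d,K,D,T=grab('wrist'); save(p,'wrist3.png')
E
```

```text
{'time_s': np.float64(3.5), 'joint_positions': array([ 0.143,  0.933, -0.058,  1.649,  0.088,  0.561, -1.431]), 'qd': array([ 0.001,  0.001, -0.001,  0.   ,  0.001,  0.001, -0.002]), 'joint_efforts': array([ -0.397, -55.651,   0.269, -10.354,  -0.168,  -0.28 ,  -0.099]), 'position': array([ 0.626, -0.117,  0.056]), 'eef_rot': array([0.999, 0.053, 0.   , 0.   ]), 'force': array([-0.628,  0.055,  6.267]), 'ft_torque': array([-0.116,  0.221,  0.115]), 'finger_gap': np.float64(0.228)}
```

View pics/wrist3.png

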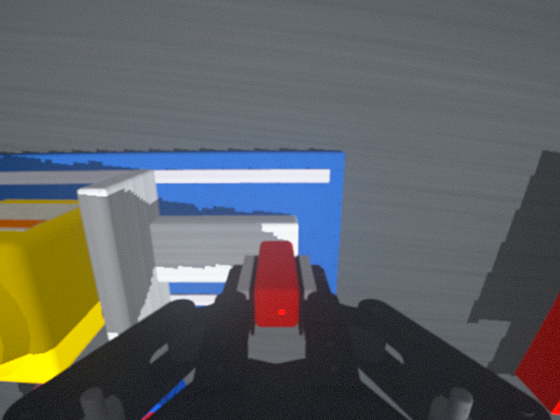

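The red post at (277,285) is held between the pads. Next I'll push the jaw about 36 mm along tool −y, then take finer steps while watching the force.

Request:
{"op": "move_arm", "data": {"motion": [[0,-0.2,0,0,0.1],[0,-0.4,0,0,0.1],[0,-0.7,0,0,0.1],[0,-1.0,0,0,0.1],[0,-1.3,0,0,0.1],[0,-1.6,0,0,0.1],[0,-1.9,0,0,0.1],[0,-2.2,0,0,0.1],[0,-2.5,0,0,0.1],[0,-2.8,0,0,0.1],[0,-3.1,0,0,0.1],[0,-3.4,0,0,0.1],[0,-3.6,0,0,0.1],[0,-3.6,0,0,0.1]]}}

```text
time_s: 4.95
position: [0.6232, -0.0878, 0.056]
eef_rot: [0.999, 0.051, 0.001, 0.004]
force: [1.3, -12.8, 3.7]
finger_gap: 0.232
```

```bash
python3 - <<'E'
from h import *
s=arm.read_state(); print(s['position'],s['force'],s['ft_torque'])
p,d,K,D,T=grab('top'); save(p,'top4.png',(220,145,350,250),6)
E
```

```text
[ 0.62321987 -0.08783408  0.0560327 ] [  1.28065189 -12.78269963   3.70874449] [-1.57019339 -0.14925309  0.3960407 ]
```

View pics/top4.png

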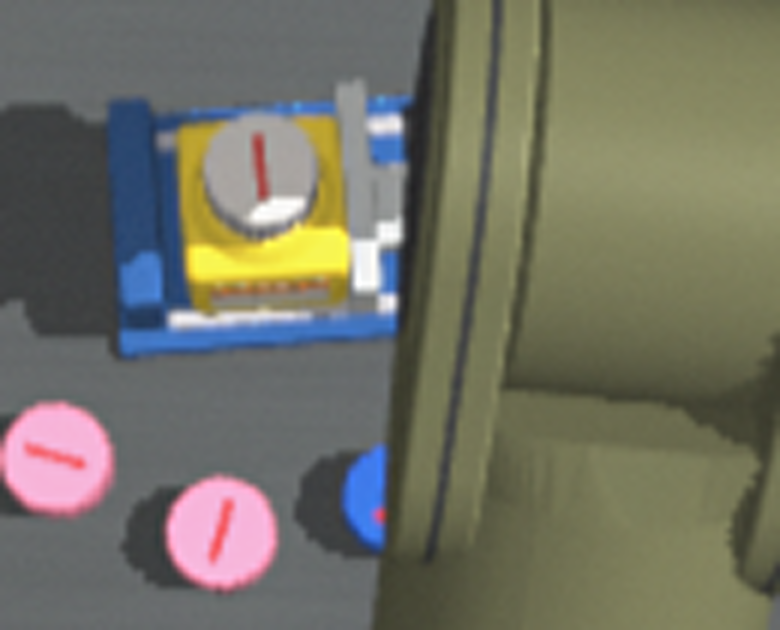

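Request:
{"op": "move_arm", "data": {"motion": [[0,-0.2,0,0,0.1],[0,-0.4,0,0,0.1],[0,-0.6,0,0,0.1],[0,-0.8,0,0,0.1],[0,-1.0,0,0,0.1],[0,-1.0,0,0,0.1],[0,-1.0,0,0,0.1]]}}

```text
time_s: 5.7
position: [0.6222, -0.078, 0.056]
eef_rot: [0.999, 0.051, 0.001, 0.004]
force: [1.6, -11.9, 4.0]
finger_gap: 0.23
```

Request:
{"op": "move_arm", "data": {"motion": [[0,-0.15,0,0,0.1],[0,-0.3,0,0,0.1],[0,-0.3,0,0,0.1]]}}

```text
time_s: 6.0
position: [0.622, -0.0765, 0.056]
eef_rot: [0.999, 0.051, 0.001, 0.005]
force: [2.4, -15.3, 3.2]
finger_gap: 0.231
```

Request:
{"op": "move_arm", "data": {"motion": [[0,-0.15,0,0,0.1],[0,-0.3,0,0,0.1],[0,-0.3,0,0,0.1]]}}

```text
time_s: 6.3
position: [0.622, -0.0765, 0.0561]
eef_rot: [0.999, 0.05, 0.002, 0.007]
force: [3.7, -20.0, 1.1]
finger_gap: 0.225
```

Request:
{"op": "move_arm", "data": {"motion": [[0,-0.15,0,0,0.1],[0,-0.3,0,0,0.1],[0,-0.3,0,0,0.1],[0,-0.3,0,0,0.1]]}}

```text
time_s: 6.7
position: [0.622, -0.0765, 0.0561]
eef_rot: [0.999, 0.049, 0.002, 0.009]
force: [5.9, -24.3, 0.6]
finger_gap: 0.228
```

```bash
python3 - <<'E'
from h import *
s=arm.read_state(); print(s['position'],s['force'],s['ft_torque'])
p,d,K,D,T=grab('top'); save(p,'top5.png',(220,145,350,250),6)
p,d,K,D,T=grab('scene'); save(p,'scene5.png',(180,185,310,295),6)
E
```

```text
[ 0.62200753 -0.07654958  0.05606999] [  5.9113812  -24.29310649   0.55004118] [-3.43445436 -0.5275114   0.59769665]
```

View pics/top5.png

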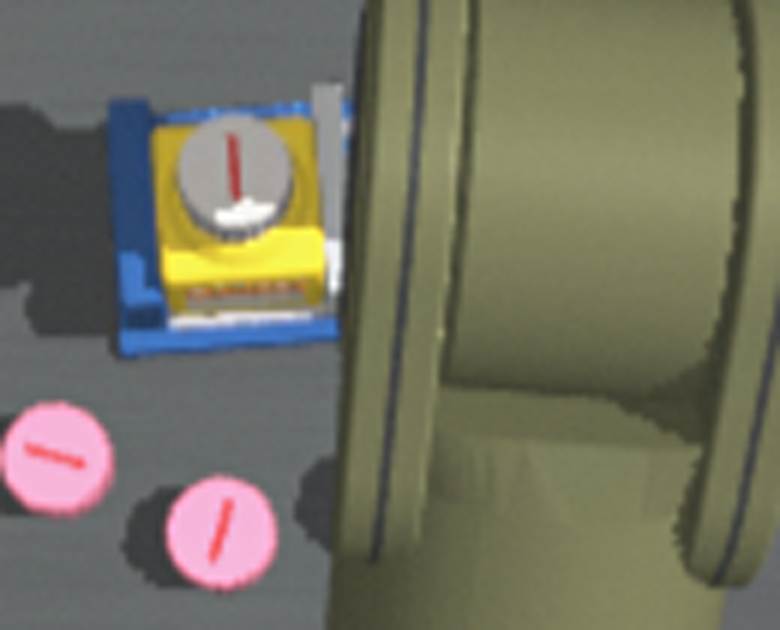

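View pics/scene5.png

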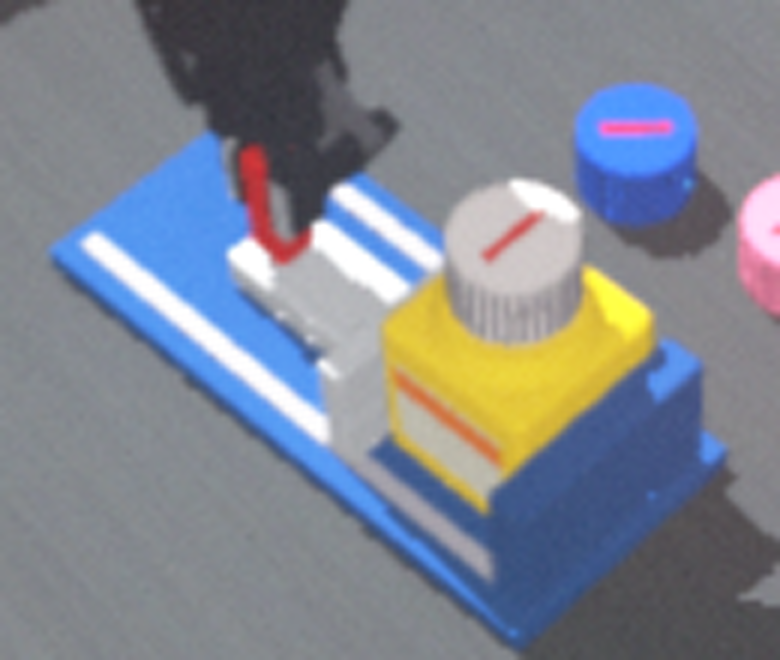

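Both views show the bottle square and flush between the fixed jaw and the sliding jaw. The jaw travelled 40.4 mm (40.7 expected) and then stalled at rising force. Now I'll unload, release and lift.

Request:
{"op": "move_arm", "data": {"motion": [[0,0.5,0,0,0.1],[0,1.0,0,0,0.1],[0,1.3,0,0,0.1],[0,1.3,0,0,0.1],[0,1.3,0,0,0.6],[0,1.3,0,0,1],[0,1.3,0,0,1],[0,1.3,0,0,1],[0,1.3,0,0,1],[0,1.3,-3,0,1],[0,1.3,-7,0,1],[0,1.3,-11,0,1],[0,1.3,-15,0,1],[0,1.3,-18,0,1],[0,1.3,-20,0,1],[0,1.3,-20,0,1]]}}

```text
time_s: 8.4
position: [0.6236, -0.0749, 0.2587]
eef_rot: [0.999, 0.053, 0.003, 0.0]
force: [1.4, -0.6, -0.3]
finger_gap: 1.0
```

```bash
python3 - <<'E'
from h import *
s=arm.read_state(); print(s['position'],s['force'],s['joint_positions'].round(2))
p,d,K,D,T=grab('wrist'); save(p,'wrist6.png'); W=cloud(d,K,D,T)
m=(W[...,2]>.134)&(W[...,2]<.147)
n,l,stt,c=cv2.connectedComponentsWithStats(m.astype(np.uint8))
for i in range(1,n):
    if stt[i,4]>300:
        q=W[l==i]; print(stt[i],np.median(q,0).round(4),cv2.minEnclosingCircle(q[:,:2].astype(np.float32)),cv2.minAreaRect(q[:,:2].astype(np.float32)))
hsv=cv2.cvtColor(p,cv2.COLOR_RGB2HSV).astype(int);H,S,V=hsv[...,0],hsv[...,1],hsv[...,2]
red=((H<8)|(H>172))&(S>150)&(W[...,2]>.083)&(W[...,2]<.1)&(W[...,1]>-.12)
q=W[red]; print('grip',len(q),np.median(q,0),cv2.minAreaRect(q[:,:2].astype(np.float32)))
E
```

```text
[ 0.62355897 -0.07487506  0.25865543] [ 1.40015789 -0.56845642 -0.34463722] [ 0.08  0.66 -0.06  1.53  0.05  0.94 -1.46]
[ 115  192   55   53 2162] [0.6012 0.049  0.1394] ((0.600071370601654, 0.049841731786727905), 0.025623422116041183) ((0.6000489592552185, 0.05014395713806152), (0.04913588985800743, 0.049814578145742416), 18.727994918823242)
grip 269 [ 0.62174889 -0.07632005  0.0892633 ] ((0.6212885975837708, -0.07635127007961273), (0.017826896160840988, 0.016389228403568268), 6.46901798248291)
```

View pics/wrist6.png

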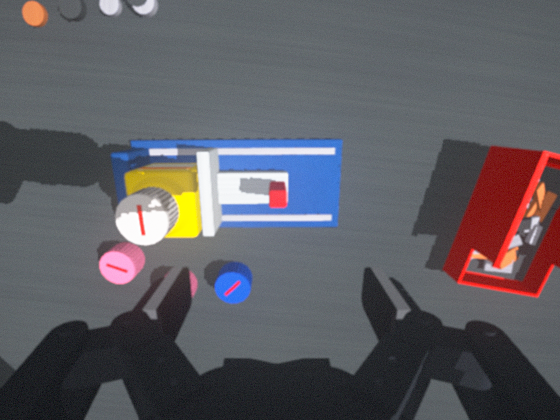

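The wrist view shows the cap at (142,219) and the grip still home at (279,195). The cap centre is (0.600, 0.050), top 0.1394, where a bottle clamped home should have it. Next I'll move above it.

```bash
python3 - <<'E'
from h import *
rel([0.600,0.050,0.17],96.1)
E
```

```text
tooly ang -83.91 tilt z [ 2.8e-03 -2.0e-04 -1.0e+00] shift cm [ -0.91 -12.64   8.64]
turn -0.01
```

Request:
{"op": "move_arm", "data": {"motion": [[-0.1,-2,0,0,1],[-0.3,-5,0,0,1],[-0.6,-8,1,0,1],[-0.8,-11,3,0,1],[-0.9,-12.6,5,0,1],[-0.9,-12.6,7,0,1],[-0.9,-12.6,8.6,0,1],[-0.9,-12.6,8.6,0,1],[-0.9,-12.6,8.6,0,1],[-0.9,-12.6,8.6,0,1]]}}

```text
time_s: 9.45
position: [0.5996, 0.0495, 0.1697]
eef_rot: [0.999, 0.053, 0.0, -0.0]
force: [-0.3, -0.0, 0.1]
finger_gap: 1.002
```

```bash
python3 - <<'E'
from h import *
rel([0.600,0.050,0.107],96.1); s=arm.read_state(); print(s['position'],s['qd'].round(3))
p,d,K,D,T=grab('wrist'); save(p,'wrist7.png'); W=cloud(d,K,D,T)
m=(W[...,2]>.134)&(W[...,2]<.147)
n,l,stt,c=cv2.connectedComponentsWithStats(m.astype(np.uint8))
for i in range(1,n):
    if stt[i,4]>300:
        q=W[l==i]; print(stt[i],np.median(q,0).round(4),cv2.minEnclosingCircle(q[:,:2].astype(np.float32)))
E
```

```text
tooly ang -83.94 tilt z [ 8.e-04  0.e+00 -1.e+00] shift cm [ 0.04 -0.05  6.27]
turn -0.04
[0.59962903 0.0494517  0.1696721 ] [ 0.001 -0.009 -0.001 -0.005 -0.001 -0.002 -0.002]
[ 236  207   80   76 4649] [0.6013 0.0503 0.1394] ((0.5996907353401184, 0.050117313861846924), 0.025762466713786125)
```

View pics/wrist7.png

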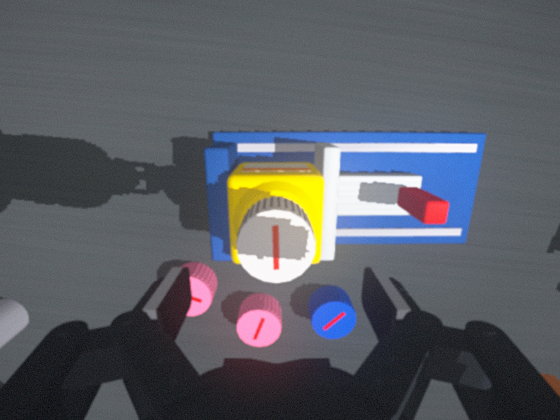

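The cap at (276,246) lies midway between the fingers (175 and 375), and its centre is re-measured at (0.600, 0.050). I'll descend and grip.

Request:
{"op": "move_arm", "data": {"motion": [[0.0,-0.05,2,0,1],[0,-0.05,4,0,1],[0,-0.05,5.3,0,1],[0,-0.05,6.2,0,1],[0,-0.05,6.2,0,1],[0,-0.05,6.2,0,0.7],[0,-0.05,6.2,0,0.5],[0,-0.05,6.2,0,0.4],[0,-0.05,6.2,0,0.4],[0,-0.05,6.2,0,0.4],[0,-0.05,6.2,0,0.4]], "newtons": 70}}

```text
time_s: 10.6
position: [0.5999, 0.0501, 0.1079]
eef_rot: [0.999, 0.053, 0.001, -0.0]
force: [-0.1, 0.4, 3.6]
finger_gap: 0.574
```

```bash
python3 - <<'E'
from h import *
s=arm.read_state(); print(s['position'],s['force'],s['ft_torque'],s['finger_gap'])
p,d,K,D,T=grab('wrist'); save(p,'wrist8.png')
p,d,K,D,T=grab('scene'); save(p,'scene8.png',(180,185,310,295),6)
E
```

```text
[0.59985345 0.05013435 0.10787618] [-0.07832285  0.40068092  3.58566207] [-0.019305   -0.08109635 -0.03789463] 0.5744503910906306
```

View pics/wrist8.png

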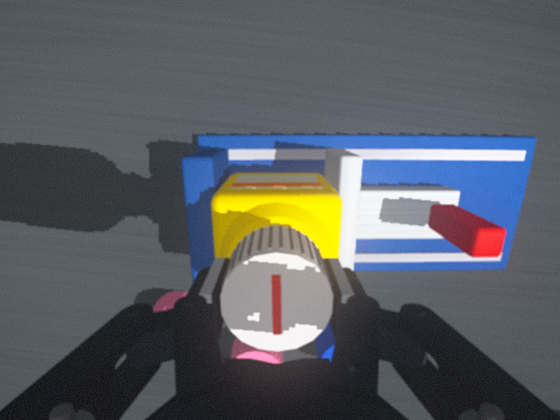

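View pics/scene8.png

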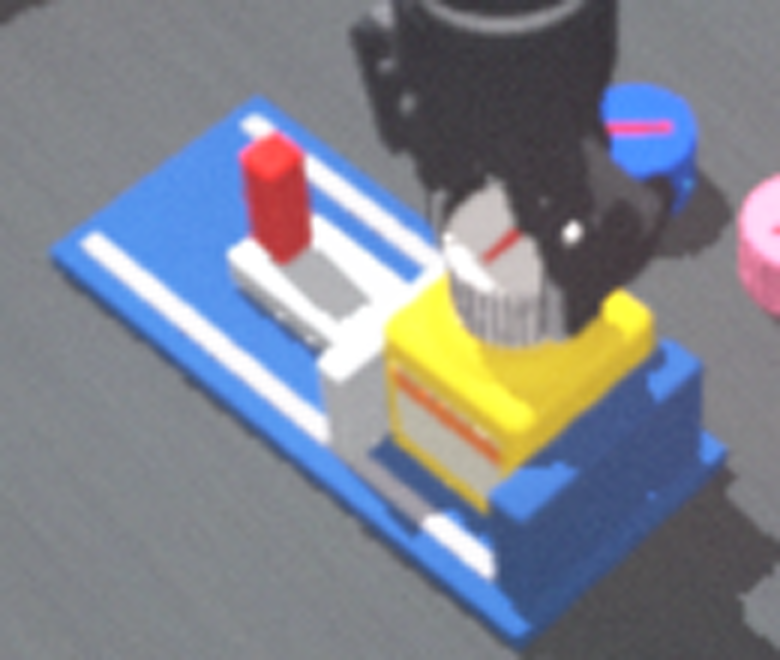

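The cap is held centrally between the pads, at (277,300) in the wrist view. Now I'll press down in steps.

Request:
{"op": "move_arm", "data": {"motion": [[0,0,0.2,0,0.4],[0,0,0.4,0,0.4],[0,0,0.6,0,0.4],[0,0,0.6,0,0.4],[0,0,0.6,0,0.4]]}}

```text
time_s: 11.2
position: [0.5999, 0.0501, 0.1033]
eef_rot: [0.999, 0.053, 0.001, 0.0]
force: [-2.3, -0.7, 18.0]
finger_gap: 0.571
```

Request:
{"op": "move_arm", "data": {"motion": [[0,0,0.1,0,0.4],[0,0,0.2,0,0.4],[0,0,0.2,0,0.4]]}}

```text
time_s: 11.5
position: [0.6, 0.0501, 0.1032]
eef_rot: [0.999, 0.053, 0.001, 0.0]
force: [-7.1, -0.4, 31.7]
finger_gap: 0.573
```

The cap bottomed out after about 4.7 mm. I'll ease to about 20 N and turn anticlockwise, which is a negative tool turn.

Request:
{"op": "move_arm", "data": {"motion": [[0,0,-0.15,0,0.4],[0,0,-0.15,-3,0.4],[0,0,-0.15,-7,0.4],[0,0,-0.15,-11,0.4],[0,0,-0.15,-15,0.4],[0,0,-0.15,-20,0.4],[0,0,-0.15,-25,0.4],[0,0,-0.15,-30,0.4],[0,0,-0.15,-30,0.4]]}}

```text
time_s: 12.4
position: [0.6009, 0.0505, 0.1033]
eef_rot: [0.951, 0.311, 0.002, 0.0]
force: [-2.4, 0.1, 18.4]
finger_gap: 0.573
```

```bash
python3 - <<'E'
from h import *
s=arm.read_state(); rel(s['position']); print(s['position'],s['force'],s['ft_torque'],s['finger_gap'])
p,d,K,D,T=grab('wrist'); save(p,'wrist9.png')
E
```

```text
tooly ang -53.81 tilt z [ 4.1e-03  9.0e-04 -1.0e+00] shift cm [0. 0. 0.]
[0.60085358 0.05049318 0.1033139 ] [-2.37735683  0.06713427 18.40810781] [-0.066103    0.46528333  0.14955188] 0.5733497796049117
```

View pics/wrist9.png

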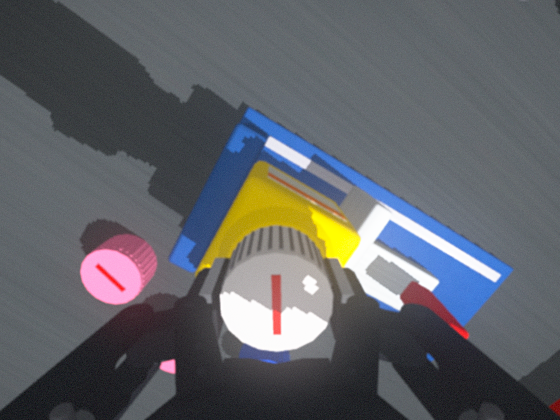

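The red bar at (277,303) stays vertical in the wrist image while the bottle and clamp appear turned by 30°. So the cap turns with the gripper, and the bottle stays put. I'll do the remaining 30°.

Request:
{"op": "move_arm", "data": {"motion": [[0,0,0,-3,0.4],[0,0,0,-7,0.4],[0,0,0,-11,0.4],[0,0,0,-15,0.4],[0,0,0,-20,0.4],[0,0,0,-25,0.4],[0,0,0,-28,0.4],[0,0,0,-30,0.4],[0,0,0,-30,0.4],[0,0,0,-30,0.4]]}}

```text
time_s: 13.45
position: [0.6009, 0.0506, 0.1033]
eef_rot: [0.838, 0.545, 0.002, 0.001]
force: [-2.9, -0.8, 18.9]
finger_gap: 0.573
```

```bash
python3 - <<'E'
from h import *
s=arm.read_state(); rel(s['position']); print(s['position'],s['force'],s['ft_torque'],s['finger_gap'])
p,d,K,D,T=grab('wrist'); save(p,'wrist10.png')
E
```

```text
tooly ang -23.93 tilt z [ 4.3e-03  6.0e-04 -1.0e+00] shift cm [0. 0. 0.]
[0.60089749 0.05057175 0.10333255] [-2.88407559 -0.83237231 18.94617898] [-0.13461331  0.52283571 -0.00130174] 0.573072873722775
```

View pics/wrist10.png

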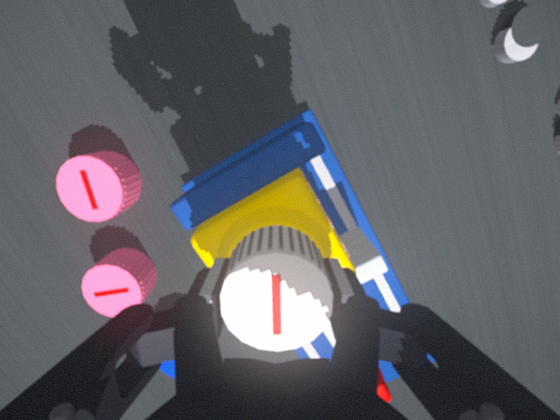

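The measured turn is 60.1°, and the bottle and clamp have not moved. I'll lift gently first.

Request:
{"op": "move_arm", "data": {"motion": [[0,0,-0.2,0,0.4],[0,0,-0.4,0,0.4],[0,0,-0.7,0,0.4],[0,0,-1.0,0,0.4],[0,0,-1.3,0,0.4],[0,0,-1.3,0,0.4]]}}

```text
time_s: 14.1
position: [0.5989, 0.0499, 0.1136]
eef_rot: [0.838, 0.545, -0.0, -0.0]
force: [0.8, -0.4, -0.8]
finger_gap: 0.572
```

The force is about 0 after 10 mm, so the cap is free. I'll lift straight up.

Request:
{"op": "move_arm", "data": {"motion": [[0,0,-0.5,0,0.4],[0,0,-1.2,0,0.4],[0,0,-2,0,0.4],[0,0,-3,0,0.4],[0,0,-4,0,0.4],[0,0,-5,0,0.4],[0,0,-6,0,0.4],[0,0,-7,0,0.4],[0,0,-8,0,0.4],[0,0,-9,0,0.4],[0,0,-9.5,0,0.4],[0,0,-9.8,0,0.4],[0,0,-9.8,0,0.4],[0,0,-9.8,0,0.4],[0,0,-9.8,0,0.4],[0,0,-9.8,0,0.4]]}}

```text
time_s: 15.7
position: [0.599, 0.0501, 0.2114]
eef_rot: [0.838, 0.545, -0.0, -0.0]
force: [0.1, -0.3, 0.2]
finger_gap: 0.57
```

```bash
python3 - <<'E'
from h import *
s=arm.read_state(); rel(s['position']); print(s['position'],s['force'],s['qd'].round(3),s['finger_gap'])
for n,c,f in (('wrist',None,1),('scene',(170,120,320,300),4),('top',(220,145,350,250),6)):
    p,d,K,D,T=grab(n); save(p,n+'11.png',c,f)
    if n!='wrist':
        W=cloud(d,K,D,T); hsv=cv2.cvtColor(p,cv2.COLOR_RGB2HSV).astype(int);H,S=hsv[...,0],hsv[...,1]
        m=(abs(W[...,0]-.6)<.03)&(abs(W[...,1]-.05)<.03)&(W[...,2]>.1)&(W[...,2]<.14); q=W[m]; print(n,'neck',len(q),np.percentile(q,[5,50,95],axis=0).round(3).tolist() if len(q) else '')
        m=(((H<8)|(H>172))&(S>130))&(W[...,2]>.2)&(W[...,2]<.26); q=W[m&(W[...,1]>-.1)&(W[...,1]<.2)]; print('bar',len(q),np.median(q,0) if len(q) else '')
E
```

```text
tooly ang -23.91 tilt z [-8.e-04 -2.e-04 -1.e+00] shift cm [0. 0. 0.]
[0.59897325 0.05005513 0.21137443] [ 0.09764265 -0.3397367   0.15786283] [ 0.001 -0.    -0.001 -0.002 -0.002 -0.001 -0.001] 0.5704939231100719
scene neck 372 [[0.585, 0.035, 0.1], [0.609, 0.058, 0.115], [0.624, 0.073, 0.139]]
bar 0 
top neck 75 [[0.576, 0.039, 0.1], [0.585, 0.049, 0.115], [0.592, 0.064, 0.136]]
bar 0
```

View pics/wrist11.png

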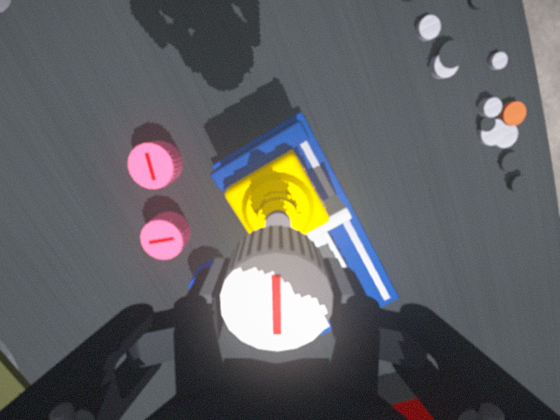

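View pics/scene11.png

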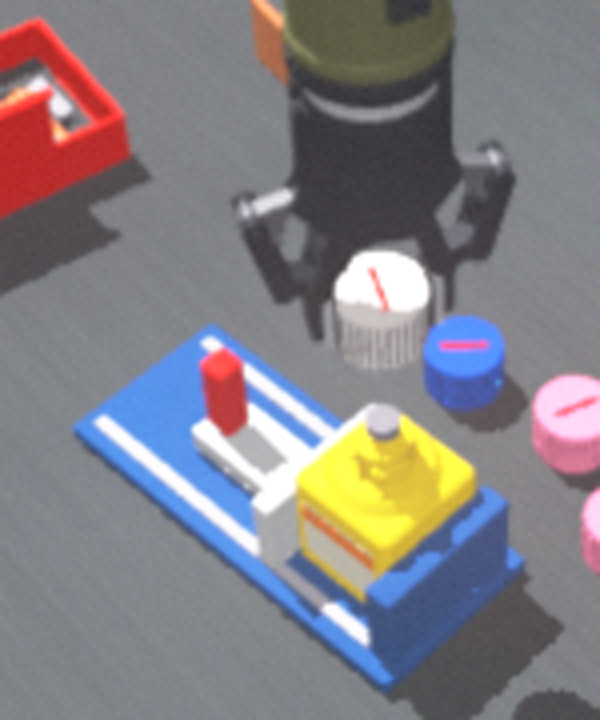

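View pics/top11.png

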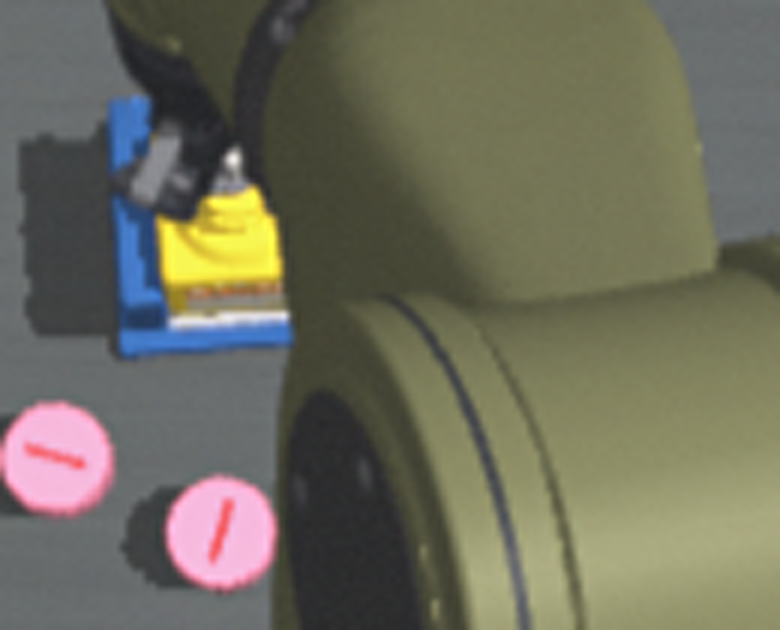

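The cap is off and held upright at (380,300) in the scene crop. The bottle stands square in the shut clamp with its bare neck at (382,415). I'll check the heights of the cap and the neck.

```bash
python3 - <<'E'
from h import *
p,d,K,D,T=load('scene'); W=cloud(d,K,D,T)
# scene crop x: 170+px/4, y:120+py/4
print('captop',np.nanmedian(W[186:194,256:276].reshape(-1,3),0)); print('capside low',W[207:212,262:268].reshape(-1,3)[::6].round(3).tolist()); print('neck',np.nanmedian(W[222:225,263:268].reshape(-1,3),0))
p,d,K,D,T=load('wrist'); W=cloud(d,K,D,T); print('wrist captop',np.nanmedian(W[285:325,250:300].reshape(-1,3),0))
E
```

```text
captop [0.59552002 0.04848861 0.24365531]
capside low [[0.621, 0.067, 0.225], [0.622, 0.068, 0.223], [0.621, 0.068, 0.22], [0.621, 0.067, 0.216], [0.621, 0.067, 0.213]]
neck [0.6003443  0.04861396 0.13984329]
wrist captop [0.59826709 0.05112178 0.2422939 ]
```

The cap centre is at about 0.226, which is 10.2 cm above the neck point at 0.124. The rim is about 8.5 cm above it. I'll raise it 6 mm, so that both readings of "about 10 cm" hold, and let it settle.

Request:
{"op": "move_arm", "data": {"motion": [[0,0,-0.3,0,0.4],[0,0,-0.6,0,0.4],[0,0,-0.6,0,0.4],[0,0,-0.6,0,0.4],[0,0,-0.6,0,0.4],[0,0,-0.6,0,0.4]]}}

```text
time_s: 16.45
position: [0.5992, 0.0501, 0.2177]
eef_rot: [0.838, 0.545, -0.0, -0.0]
force: [-0.4, 0.3, -0.6]
finger_gap: 0.574
```

```bash
python3 - <<'E'
from h import *
s=arm.read_state(); print(s['position'],s['force'],abs(s['qd']).max(),s['finger_gap'])
print(arm.job_done())
E
```

```text
[0.59915138 0.05008422 0.21770551] [-0.44036707  0.31971841 -0.6040169 ] 0.00119759440579645 0.5742954460661245
the job is handed in; nothing more can be done
None
```

The cap is off and held over the bottle, and I handed the job in at about 16.5 s of the 54 s allowed; no verdict was reported.

- **Clamp:** I slid the jaw 40.4 mm by its red grip (40.7 mm expected). It stalled there at rising force, up to 24 N, and the pictures show the bottle flush and square between the jaws.
- **Cap:** I pressed it about 4.7 mm, until it bottomed, and turned it 60° anticlockwise at about 18 N. Pressing briefly reached 32 N. It then lifted free with almost no force.
- **Finish:** The cap is upright and still, with its centre about 11 cm above the neck point and its rim about 9 cm above. The bottle stands in the shut clamp.
- **Surroundings:** The pink and blue caps and the bin look undisturbed in the last pictures. I did not re-measure the spray can, pipe stub or bracket, but the arm never went near them.
- **One check that disagreed:** depth at the bare neck read about 0.140 m, against the expected 0.124 m. It may be a silver tip above the rigid rim. I kept the given neck height; measured from 0.140 m, the cap's centre would be about 9 cm above.

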